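Unbolt the ink cupboard's second door

ROBOT

A 7-joint arm with a two-finger parallel gripper is mounted at the origin on the work surface. World frame = base frame: x ahead of the robot, y to its left, z up, the work surface at z = 0. Lengths are in m, angles in rad, forces in N, time in s.
With the tool pointing down it reaches from about 0.35 to 0.9 m from the base axis. Payload 7.2 kg.
Tool frame: the origin (TCP) lies between the finger pads; the fingertips stand 11 mm ahead of it and the grasp point (between the pads) lies 8 mm behind it (env.nose_length is the distance from the TCP to the fingertips, in m); z points along the fingers, y is the direction in which the jaws open and shut (so a half turn about z gives the same grasp; the last joint's range is limited). The gripper opens to 88 mm and grips with 3 to 60 N. Pads are 20 mm wide; open, the fingers measure 115 mm over their backs; the gripper's body (75 mm by 178 mm) begins 61 mm behind the grasp point.
Start: joints at [1.055, 0.411, -0.013, 1.596, 0.006, 1.134, -0.082], TCP at [0.271, -0.563, 0.234] pointing down, gripper open.
Joint ranges: [-2.95, 2.95], [-0.29, 1.99], [-1.47, 1.44], [0.14, 2.54], [-1.03, 4.17], [0.13, 1.85], [-2.86, 2.86]. Speed limits (rad/s): [2.39, 2.39, 3.01, 3.01, 3.14, 3.14, 3.14].

INTERFACE

Orientations are given as a rotation vector (axis times angle).
In Python, from bench import env, viewer gives the robot as it stands.
- The arm moves only by the tool step_arm, never from a script. Its argument "series" is a list of rows, each a list of 7 numbers: the turn, a rotation vector about the world's x, y, z as a fraction of full scale, then the shift along the world's x, y, z as a fraction of full scale, then the closure, from -1 (fully open) to 1 (shut), so that 0 is half open. In form: [[wx, wy, wz, x, y, z, grip], ...]. A call has 1 to 20 rows; each row is the pose to reach, as a shift and turn from the pose measured when the call began, turning the shorter way round; what a row does not reach only later rows make up. Full scale, the value 1, is 0.3 m for a shift and pi rad for a turn. A row lasts 1/10 s, in which the tool goes at most 50 mm and 8.59 degrees, less where a joint would pass 70% of its speed; a pose out of reach is approached as far as the arm can. A call with a number of a shift or a turn outside -1 to 1 is refused whole. A call with a gripper value outside its range is refused whole. The fingers move at their own pace and stop on an object; the grip force is fixed at half the most. Time passes only in rows, so rows that repeat a pose let the fingers close. It gives the time, the measured TCP pose, the force and the opening at its end, in the units of the state.
- env.observe(): the state, without advancing time (a new reading comes with each control period).
- viewer.grab_frame(name): name is "scene" or "top" or "wrist"; returns the picture (420x560x3 uint8, red, green, blue); there is no depth.
- viewer.calibration(name): a dict with "K" (3x3 intrinsics, pixels), "xyz" and "rotation" of the camera in the world; the wrist camera has in their place "tool_from_camera" (4x4, takes a point from camera to tool coordinates, whose origin is the TCP and whose axes are the flange's). Camera axes: x right, y up, looking along -z (the intrinsics and any distortion apply to the point x, -y, -z); pixel columns grow to the right and rows downward; lengths in m; the calibration is good to about 2 mm. A picture is of the moment at which its call begins: read the wrist's pose just before it. calibration takes no time and is no camera call.
- env.close_job(): hands the job in, once; it reports no verdict.
The state is a dict: "clock": time; "joint_positions": joint angles; "dq": joint speeds; "joint_torque": joint torques, N m; "tcp_pos": TCP position; "ee_rot": TCP orientation; "contact_force": force on the tool from outside, world axes, zero at the start; "torque": the same for the moment, N m; "width": finger opening in m.
Only numpy, scipy, OpenCV 4.12 (cv2) and the standard library are available. Lean on these libraries where they do the work, as an engineer would, in place of code of your own. Each camera call takes 0.05 s, during which the arm holds its last target.

TASK

Open up the black ink cupboard on the bench: first swing the active door (the right-hand one as seen from the robot, whose steel hood laps over the other door) wide open by its pull bar. Then push the yellow flush-bolt pad that this uncovers on the left-hand door all the way down, so that the left door springs ajar by itself, and leave both doors open like that.

Things in the scene. Friction and masses are not known exactly. Their poses are not given: they have to be found in the camera images.
- pull_bar (a point): Centre of the active (right, -y) door's steel pull bar: a level rod 12 mm thick, 80 mm long, its axis 45 mm in front of the door's face, 22 mm below the cupboard's top (280 mm above the bench). Axes turn with the door: -x points out of its face, y along the bar from hinge to free edge, z up. The upright hinge axis lies 100 mm along -y and 45 mm along +x. The left door's like bar is of no use.
- active_door (a joint): Opening angle of the active door in rad: 0 shut (starts so or slightly ajar), 1.57 square to the front, 1.8 stop. It turns counter-clockwise seen from above, towards the robot, with 1 to 2 N at the bar, and stays where left. Black, 200 wide, 15 thick, 272 mm high. A steel hood on its free edge, 46 mm deep, laps 53 mm over the left door, hides the bolt pad and swings away with it.
- bolt_pad (a point): Push point on top of the yellow flush-bolt pad on the passive (left, +y) door, 30 mm from where the doors meet: mid-width, 24 mm in front of the door's face, 18 mm below the cupboard's top. Pad 36 mm wide, 8 thick, reaching 38 mm out of the face (-x points out of it, z up; turns with that door). Push straight down from above, fingers shut. Rod and keeper bracket are 40 mm to its +y side.
- bolt (a joint): Travel of the flush bolt in m: 0 shot up into its keeper (door bolted), 0.022 pushed fully down against its stop. It slides against a friction of about 3 N and stays where it is left.
- passive_door (a joint): Opening angle of the passive (left) door in rad: about 0 while bolted; a light spring swings it ajar to 0.13, its stop, within a second once the bolt has left its keeper (beyond 0.012 m).

How it is judged:
On the way, in this order (a step that is already met when the one before it is completed fails the run):
1. the active door is swung wide open (at least 57 degrees) with the bolt still shot (value of joint active_door above 1 rad and value of joint bolt below 0.006 m), for 0.2 s.
2. the bolt is pushed down and the passive door has sprung ajar (value of joint bolt above 0.015 m and value of joint passive_door above 0.05 rad), for 0.2 s.
At the end, for the whole second after the job is handed in: The active door stands at least 1.0 rad (57 degrees) open, the flush bolt is at least 15 mm down, and the passive door stands at least 0.05 rad ajar (all of step 2 and value of joint active_door above 1 rad); the robot touches nothing.
It also fails if it takes over 43 s, if anything falls off the work surface, if the arm or the gripper's body presses on something with over 40 N, if the wrist force passes 120 N, or if a joint passes its speed limit or range.

## Working session

There is one attempt and no reset: what is moved stays moved. The work goes in short steps, Python scripts to look and compute and a tool call to move; the robot and the scene stay as the last step left them, time stands still between calls to the robot, and variables do not carry over. Pictures are saved under pics/ and viewed, and the job is handed in when it is done.

Besides the shell and the picture viewer there is one more tool, called after "Emit:" as name(argument=value, ...) on one line, values as JSON. step_arm: Moves the arm, as the interface text tells. Its arguments: {"type":"object","properties":{"series":{"type":"array","items":{"type":"array","items":{"type":"number","minimum":-1,"maximum":1}}}},"required":["series"]}

```bash
ls; mkdir -p pics; python3 - <<'E'
from bench import env, viewer
import cv2
s=env.observe(); print(s['clock'],s['tcp_pos'],s['ee_rot'],s['width'],s['contact_force'],env.nose_length)
for n in ['scene','top']:
    im=viewer.grab_frame(n); cv2.imwrite(f'pics/{n}0.png',im[:,:,::-1])
    c=viewer.calibration(n); print(n,c)
E
```

```text
pics
0.0 [ 0.27036673 -0.56295725  0.23281354] [-3.06169464e+00 -6.97187655e-01  7.05786048e-04] 0.08826765473647406 [-0.72322897 -0.36732146  0.2456365 ] 0.011
scene {'K': array([[514.07733645,   0.        , 283.57177604],
       [  0.        , 514.07733645, 206.6571578 ],
       [  0.        ,   0.        ,   1.        ]]), 'xyz': array([ 0.60357348, -0.56412758,  1.04638474]), 'rotation': array([5.86737254e-01, 2.05015440e-04, 3.70501351e-02])}
top {'K': array([[475.21981862,   0.        , 274.35603166],
       [  0.        , 475.21981862, 212.10406178],
       [  0.        ,   0.        ,   1.        ]]), 'xyz': array([0.43164694, 0.04115487, 1.2280269 ]), 'rotation': array([ 0.11812057, -0.13867068, -1.58117496])}
```

View pics/scene0.png

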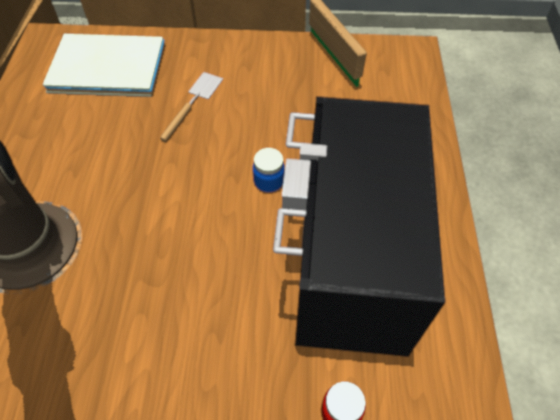

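View pics/top0.png

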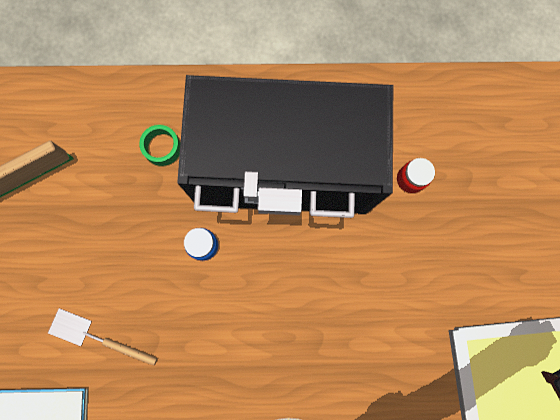

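```bash
cat > h.py <<'E'
import numpy as np, cv2
from scipy.spatial.transform import Rotation as R
from bench import env, viewer
def ray(n,uv):
    c=viewer.calibration(n);K=c['K'];d=np.array([(uv[0]-K[0,2])/K[0,0],-(uv[1]-K[1,2])/K[1,1],-1])
    return c['xyz'],R.from_rotvec(c['rotation']).apply(d)
def onz(n,uv,z):
    o,d=ray(n,uv);return o+d*(z-o[2])/d[2]
def proj(n,p):
    c=viewer.calibration(n);K=c['K'];q=R.from_rotvec(c['rotation']).inv().apply(np.array(p)-c['xyz'])
    return K[0,0]*q[0]/-q[2]+K[0,2],K[1,1]*q[1]/q[2]+K[1,2]
E
python3 - <<'E'
from h import *
for uv in [(188,76),(393,86),(391,183),(181,176)]: print('corner',uv,onz('top',uv,.302))
for uv in [(312,213),(353,215.5),(196,208),(238,210)]: print('bar',uv,onz('top',uv,.280))
for uv in [(277,252),(281,211)]: print('scenebar',onz('scene',uv,.28))
t=cv2.imread('pics/top0.png');cv2.imwrite('pics/z1.png',cv2.resize(t[165:235,170:400],None,fx=3.4,fy=3.4,interpolation=2))
t=cv2.imread('pics/scene0.png');cv2.imwrite('pics/z2.png',cv2.resize(t[90:350,240:450],None,fx=2.2,fy=2.2,interpolation=2))
E
```

```text
corner (188, 76) [0.87165067 0.20211721 0.302     ]
corner (393, 86) [ 0.84553843 -0.22196804  0.302     ]
corner (391, 183) [ 0.63996474 -0.20644733  0.302     ]
corner (181, 176) [0.6595137  0.21302643 0.302     ]
bar (312, 213) [ 0.58481491 -0.04858367  0.28      ]
bar (353, 215.5) [ 0.57858736 -0.13148469  0.28      ]
bar (196, 208) [0.59816679 0.18576467 0.28      ]
bar (238, 210) [0.59294728 0.10098026 0.28      ]
scenebar [ 0.58579802 -0.14720213  0.28      ]
scenebar [ 0.58942818 -0.06420698  0.28      ]
```

View pics/z1.png

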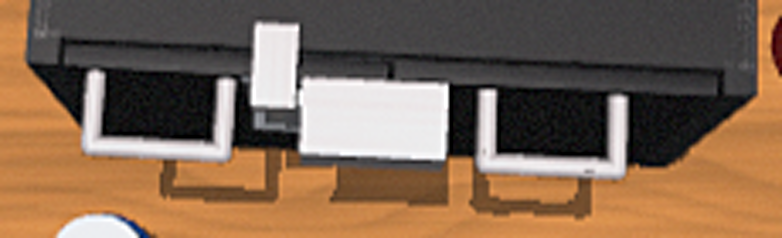

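View pics/z2.png

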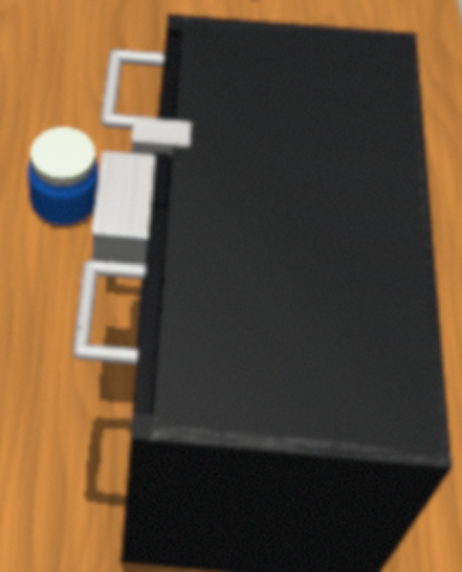

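```bash
python3 - <<'E'
from h import *
t=cv2.imread('pics/top0.png');s=cv2.imread('pics/scene0.png')
print('top bar px'); 
g=t.min(2); 
for v in range(205,222): print(v,''.join('#' if x>150 else '.' for x in g[v,295:365]))
g=s.min(2)
for v in range(200,262): print(v,''.join('#' if x>150 else '.' for x in g[v,265:325]))
def tri(a,b):
    o1,d1=ray('top',a);o2,d2=ray('scene',b);d1/=np.linalg.norm(d1);d2/=np.linalg.norm(d2)
    m=np.linalg.lstsq(np.c_[d1,-d2],o2-o1,rcond=None)[0];p=o1+d1*m[0];q=o2+d2*m[1];return (p+q)/2,np.linalg.norm(p-q)
for a,b in [((312,213),(281,211)),((353,215.5),(277,250)),((393,86),(443,297)),((391,183),(303,283))]: print(tri(a,b))
E
```

```text
top bar px
205 ######..........#####.................................#####...........
206 ######..........#####.................................#####...........
207 ######..........#####.................................#####...........
208 ######..........#####.................................#####...........
209 ######..........#####.................................#####...........
210 ######..........#####.................................#####...........
211 ######.........####################...................#####...........
212 ...............############################################...........
213 ................###########################################...........
214 ................###########################################...........
215 ...................############################..##########...........
216 ..........................................#################...........
217 ......................................................................
218 ......................................................................
219 ...................................
[... 3848 characters left out ...]
..........................................
257 ............................................................
258 ............................................................
259 ............................................................
260 ............................................................
261 ............................................................
(array([ 0.58864414, -0.05050173,  0.25878966]), np.float64(0.0008169894351340892))
(array([ 0.58329174, -0.13426407,  0.26235666]), np.float64(0.004009656406421287))
(array([ 0.8507112 , -0.22451153,  0.29289765]), np.float64(0.002040201271396131))
(array([ 0.6354405 , -0.20895672,  0.2970027 ]), np.float64(0.011395614219937386))
```

Emit:
step_arm(series=[[0,0,0.04,0,0,0.3,-1],[0,0,0.08,0.1,0.1,0.6,-1],[0,0,0.12,0.2,0.2,0.65,0],[0,0,0.16,0.3,0.4,0.65,0.2],[0,0,0.2,0.5,0.5,0.65,0.2],[0,0,0.24,0.6,0.7,0.65,0.2],[0,0,0.28,0.75,0.85,0.65,0.2],[0,0,0.32,0.85,1,0.65,0.2],[0,0,0.34,0.85,1,0.65,0.2],[0,0,0.34,0.85,1,0.65,0.2]])

```text
clock: 1.1
tcp_pos: [0.5208, -0.268, 0.4274]
ee_rot: [-2.279, -2.161, 0.002]
contact_force: [-0.4, -0.7, -0.2]
width: 0.0352
```

Emit:
step_arm(series=[[0,0,0,0.03,0.15,0,0.2],[0,0,0,0.06,0.3,0,0.2],[0,0,0,0.08,0.45,0,0.2],[0,0,0,0.1,0.59,0,0.2],[0,0,0,0.1,0.59,0,0.2],[0,0,0,0.1,0.59,0,0.2],[0,0,0,0.1,0.59,0,0.2]])

```text
clock: 1.8
tcp_pos: [0.5506, -0.0926, 0.427]
ee_rot: [-2.281, -2.159, 0.004]
contact_force: [0.3, 0.0, -0.0]
width: 0.0354
```

```bash
cat >> h.py <<'E'
def wrist():
    s=env.observe(); im=viewer.grab_frame('wrist'); c=viewer.calibration('wrist')
    T=np.eye(4);T[:3,:3]=R.from_rotvec(s['ee_rot']).as_matrix();T[:3,3]=s['tcp_pos']
    M=T@np.array(c['tool_from_camera']); return im,c['K'],M,s
def wonz(K,M,uv,z):
    d=M[:3,:3]@np.array([(uv[0]-K[0,2])/K[0,0],-(uv[1]-K[1,2])/K[1,1],-1]);o=M[:3,3];return o+d*(z-o[2])/d[2]
E
python3 - <<'E'
from h import *
im,K,M,s=wrist();np.savez('w1.npz',K=K,M=M);cv2.imwrite('pics/w1.png',im[:,:,::-1]);print(s['tcp_pos'],s['ee_rot'],s['joint_positions'].round(2),s['width'],M.round(3),K)
print(viewer.calibration('wrist').keys())
E
```

```text
[ 0.55060611 -0.09259821  0.42700127] [-2.2805144  -2.15893263  0.00350332] [ 0.44  0.23 -0.46  1.42  0.1   1.52 -0.07] 0.03537750152458269 [[ 0.999  0.051  0.018  0.557]
 [-0.054  0.953  0.299 -0.009]
 [-0.003 -0.299  0.954  0.579]
 [ 0.     0.     0.     1.   ]] [[363.15780541   0.         280.26239209]
 [  0.         363.15780541 212.49903978]
 [  0.           0.           1.        ]]
dict_keys(['K', 'tool_from_camera'])
```

View pics/w1.png

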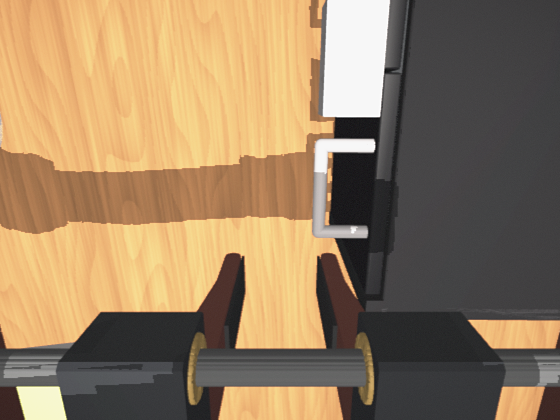

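The wrist picture shows the bar's rod from about (321,141) to (319,237), the hood above it at rows 0–117, and the doors' meeting line near (395,70).

```bash
python3 - <<'E'
from h import *
d=np.load('w1.npz');K,M=d['K'],d['M']
im=cv2.imread('pics/w1.png').min(2)
for v in range(134,242,5): print(v,[int(x) for x in im[v,308:336]])
for uv in [(321,141),(319,236),(320.5,188)]: print(wonz(K,M,uv,.28))
for uv in [(395,70),(380,296)]: print('door top',wonz(K,M,uv,.30))
# 3-view lstsq of bar centre and ends
def lines(ls):
    A=np.zeros((3,3));b=np.zeros(3)
    for o,dd in ls:
        dd=dd/np.linalg.norm(dd);P=np.eye(3)-np.outer(dd,dd);A+=P;b+=P@o
    p=np.linalg.solve(A,b);return p,[round(float(np.linalg.norm((np.eye(3)-np.outer(q/np.linalg.norm(q),q/np.linalg.norm(q)))@(p-o))),4) for o,q in ls]
def wr(uv): return M[:3,3],M[:3,:3]@np.array([(uv[0]-K[0,2])/K[0,0],-(uv[1]-K[1,2])/K[1,1],-1])
print(lines([ray('top',(332.5,213.7)),ray('scene',(278.5,230.5)),wr((320.5,188.5))]))
print(lines([ray('top',(332.5,213.7)),wr((320.5,188.5))]))
print(lines([ray('scene',(278.5,230.5)),wr((320.5,188.5))]))
E
```

```text
134 [92, 81, 81, 77, 80, 82, 82, 80, 83, 85, 83, 80, 73, 74, 77, 80, 80, 79, 81, 79, 76, 78, 78, 77, 78, 69, 41, 25]
139 [82, 81, 82, 81, 78, 76, 79, 74, 79, 99, 136, 182, 199, 206, 209, 209, 209, 208, 209, 207, 207, 207, 207, 208, 206, 207, 206, 207]
144 [78, 78, 82, 82, 79, 79, 118, 190, 226, 240, 245, 246, 247, 247, 247, 247, 247, 247, 247, 247, 247, 247, 247, 247, 247, 247, 247, 247]
149 [78, 79, 79, 80, 78, 92, 143, 205, 235, 244, 246, 247, 247, 247, 247, 247, 246, 245, 245, 246, 246, 246, 246, 246, 246, 246, 246, 246]
154 [78, 79, 76, 79, 75, 85, 135, 216, 237, 244, 246, 247, 247, 247, 247, 247, 246, 245, 237, 202, 127, 123, 129, 120, 75, 35, 23, 19]
159 [79, 80, 79, 78, 74, 86, 143, 221, 239, 245, 246, 247, 247, 247, 247, 247, 246, 244, 235, 193, 92, 75, 80, 80, 70, 33, 26, 25]
164 [79, 80, 81, 79, 75, 97, 163, 226, 241, 245, 246, 247, 247, 247, 247, 246, 246, 243, 226, 154, 84, 77, 80, 76, 61, 31, 24, 26]
169 [80, 79, 80, 80, 76, 103, 174, 230, 242, 246, 247, 247, 247, 247, 247, 246, 246, 242, 219, 144, 124, 125, 120, 80, 47, 30, 23, 25]
174 [82, 80, 81, 82, 79, 97, 139, 159,
[... 1575 characters left out ...]
34 [137, 138, 135, 127, 124, 152, 166, 177, 183, 185, 185, 186, 185, 186, 186, 187, 185, 185, 186, 186, 186, 186, 187, 185, 184, 185, 186, 185]
239 [137, 137, 132, 129, 124, 128, 135, 137, 132, 130, 132, 127, 127, 128, 126, 121, 120, 120, 118, 120, 120, 122, 118, 115, 120, 121, 110, 47]
[ 0.58745181 -0.04392971  0.28      ]
[ 0.58402685 -0.12637077  0.28      ]
[ 0.58623862 -0.08308294  0.28      ]
door top [0.63930676 0.00573658 0.3       ]
door top [ 0.63375843 -0.17694881  0.3       ]
(array([ 0.58703829, -0.09119529,  0.25690513]), [0.0021, 0.001, 0.0024])
(array([ 0.59208378, -0.09813467,  0.22131262]), [0.0001, 0.0001])
(array([ 0.58735418, -0.08979023,  0.25535871]), [0.0013, 0.0013])
```

Emit:
step_arm(series=[[0,0,0,0.118,0.01,-0.1,0.2],[0,0,0,0.118,0.01,-0.25,0.2],[0,0,0,0.118,0.01,-0.38,0.2],[0,0,0,0.118,0.01,-0.42,0.2],[0,0,0,0.118,0.01,-0.42,0.2],[0,0,0,0.118,0.01,-0.42,0.2]])

```text
clock: 2.45
tcp_pos: [0.5867, -0.0906, 0.3029]
ee_rot: [2.283, 2.157, -0.001]
contact_force: [0.1, -0.3, -0.2]
width: 0.0351
```

```bash
python3 - <<'E'
from h import *
im,K,M,s=wrist();np.savez('w2.npz',K=K,M=M);cv2.imwrite('pics/w2.png',im[:,:,::-1]);print(s['tcp_pos'],s['contact_force'])
im=viewer.grab_frame('scene');cv2.imwrite('pics/s2.png',im[:,:,::-1])
E
```

```text
[ 0.58671715 -0.09057389  0.30291587] [ 0.11379827 -0.33348614 -0.15694945]
```

View pics/w2.png

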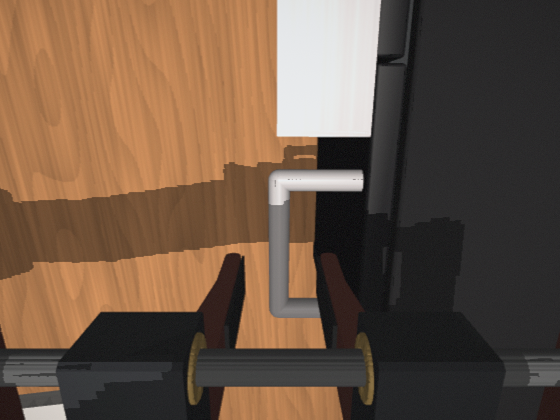

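View pics/s2.png

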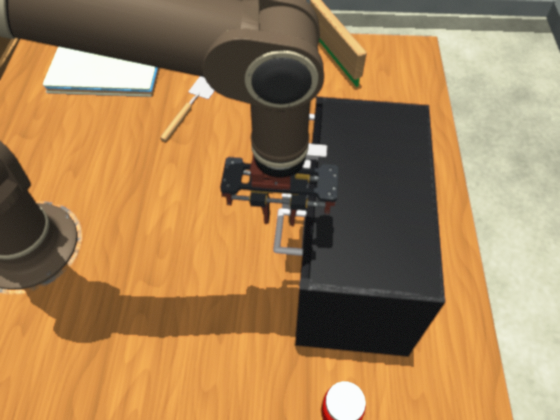

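```bash
python3 - <<'E'
from h import *
d=np.load('w2.npz');K,M=d['K'],d['M']
for z in (.26,.28):
  for uv in [(279,172),(280,317),(280,244)]: print(z,wonz(K,M,uv,z))
E
```

```text
0.26 [ 0.59001917 -0.04528949  0.26      ]
0.26 [ 0.58549781 -0.13586149  0.26      ]
0.26 [ 0.58820992 -0.08736457  0.26      ]
0.28 [ 0.59031296 -0.04139392  0.28      ]
0.28 [ 0.58625606 -0.12266195  0.28      ]
0.28 [ 0.58868957 -0.07914686  0.28      ]
```

Emit:
step_arm(series=[[0,0,0,0.004,0.02,0,0.2],[0,0,0,0.004,0.02,-0.06,0.2],[0,0,0,0.004,0.02,-0.12,0.2],[0,0,0,0.004,0.02,-0.12,0.3],[0,0,0,0.004,0.02,-0.12,0.4],[0,0,0,0.004,0.02,-0.12,0.4]])

```text
clock: 3.15
tcp_pos: [0.5889, -0.0839, 0.269]
ee_rot: [2.28, 2.156, 0.002]
contact_force: [-0.8, 0.1, -0.9]
width: 0.0267
```

```bash
python3 - <<'E'
from h import *
im,K,M,s=wrist();cv2.imwrite('pics/w3.png',im[:,:,::-1]);print(s['clock'],s['tcp_pos'],s['contact_force'],s['joint_positions'].round(2))
# arc: hinge and bar positions
phi=-.05;bar=np.array([.588,-.084])
rot=lambda a:np.array([[np.cos(a),-np.sin(a)],[np.sin(a),np.cos(a)]])
h=bar+rot(phi)@[.045,-.1];print('hinge',h)
p0=s['tcp_pos'][:2]
for t in np.arange(0.1,1.41,.1):
    p=h+rot(t)@(bar-h);print(round(t,2),p.round(3),'shift from bar',((p-bar)/.3).round(3),'w',round(t/np.pi,3))
E
```

```text
3.15 [ 0.58893094 -0.08391829  0.26897012] [-0.80172687  0.09391722 -0.92429814] [ 0.4   0.37 -0.46  1.61  0.17  1.2  -0.15]
hinge [ 0.62794584 -0.18612409]
0.1 [ 0.578 -0.088] shift from bar [-0.033 -0.015] w 0.032
0.2 [ 0.569 -0.094] shift from bar [-0.065 -0.033] w 0.064
0.3 [ 0.56 -0.1 ] shift from bar [-0.095 -0.055] w 0.095
0.4 [ 0.551 -0.108] shift from bar [-0.122 -0.079] w 0.127
0.5 [ 0.544 -0.116] shift from bar [-0.147 -0.106] w 0.159
0.6 [ 0.537 -0.124] shift from bar [-0.169 -0.135] w 0.191
0.7 [ 0.532 -0.134] shift from bar [-0.188 -0.166] w 0.223
0.8 [ 0.527 -0.144] shift from bar [-0.204 -0.199] w 0.255
0.9 [ 0.523 -0.154] shift from bar [-0.216 -0.233] w 0.286
1.0 [ 0.52  -0.165] shift from bar [-0.225 -0.269] w 0.318
1.1 [ 0.519 -0.175] shift from bar [-0.231 -0.305] w 0.35
1.2 [ 0.518 -0.186] shift from bar [-0.232 -0.341] w 0.382
1.3 [ 0.519 -0.197] shift from bar [-0.23  -0.378] w 0.414
1.4 [ 0.521 -0.208] shift from bar [-0.225 -0.414] w 0.446
```

View pics/w3.png

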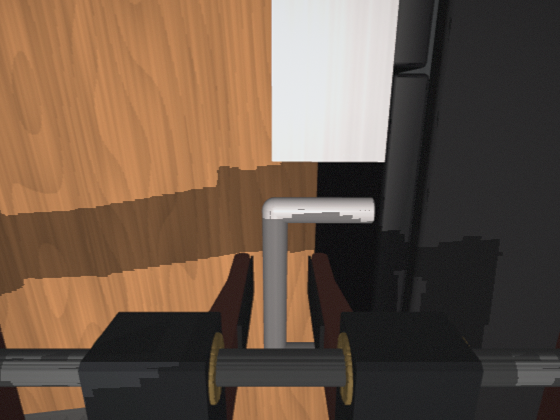

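Emit:
step_arm(series=[[0,0,0.016,-0.017,-0.008,0,0.4],[0,0,0.032,-0.033,-0.015,0,0.4],[0,0,0.048,-0.05,-0.024,0,0.4],[0,0,0.064,-0.065,-0.033,0,0.4],[0,0,0.08,-0.08,-0.044,0,0.4],[0,0,0.095,-0.095,-0.055,0,0.4],[0,0,0.111,-0.109,-0.067,0,0.4],[0,0,0.127,-0.122,-0.079,0,0.4],[0,0,0.127,-0.122,-0.079,0,0.4]])

```text
clock: 4.1
tcp_pos: [0.5524, -0.1082, 0.2698]
ee_rot: [1.808, 2.564, 0.004]
contact_force: [0.4, -0.1, 1.2]
width: 0.0261
```

```bash
python3 - <<'E'
from h import *
im,K,M,s=wrist();cv2.imwrite('pics/w4.png',im[:,:,::-1]);print(s['clock'],s['tcp_pos'],s['contact_force'],s['joint_positions'].round(2))
E
```

```text
4.1 [ 0.55237968 -0.10821295  0.26982931] [ 0.36532816 -0.09418119  1.18559299] [ 0.53  0.32 -0.53  1.68  0.18  1.18  0.29]
```

View pics/w4.png

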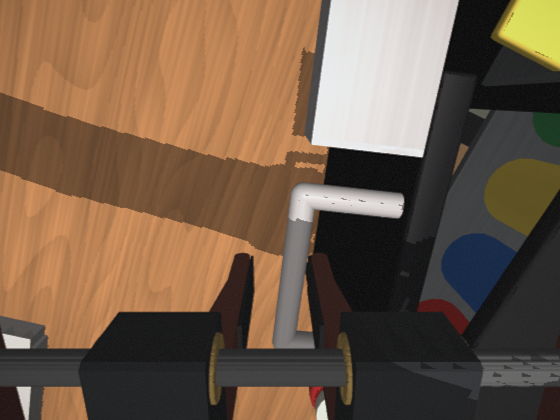

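Emit:
step_arm(series=[[0,0,0.016,-0.013,-0.013,0,0.4],[0,0,0.032,-0.025,-0.027,0,0.4],[0,0,0.048,-0.036,-0.041,0,0.4],[0,0,0.064,-0.047,-0.056,0,0.4],[0,0,0.08,-0.057,-0.071,0,0.4],[0,0,0.096,-0.066,-0.087,0,0.4],[0,0,0.112,-0.074,-0.103,0,0.4],[0,0,0.128,-0.082,-0.12,0,0.4],[0,0,0.144,-0.088,-0.137,0,0.4],[0,0,0.159,-0.094,-0.154,0,0.4],[0,0,0.175,-0.099,-0.172,0,0.4],[0,0,0.191,-0.103,-0.19,0,0.4],[0,0,0.207,-0.106,-0.208,0,0.4],[0,0,0.223,-0.109,-0.226,0,0.4],[0,0,0.239,-0.11,-0.244,0,0.4],[0,0,0.255,-0.11,-0.262,0,0.4],[0,0,0.271,-0.11,-0.28,0,0.4],[0,0,0.287,-0.108,-0.299,0,0.4],[0,0,0.303,-0.106,-0.317,0,0.4],[0,0,0.303,-0.106,-0.317,0,0.4]])

```text
clock: 6.15
tcp_pos: [0.521, -0.2036, 0.2698]
ee_rot: [0.436, 3.108, 0.006]
contact_force: [0.2, 0.2, -0.6]
width: 0.0265
```

```bash
python3 - <<'E'
from h import *
im,K,M,s=wrist();cv2.imwrite('pics/w5.png',im[:,:,::-1]);print(s['clock'],s['tcp_pos'],s['contact_force'],s['joint_positions'].round(2))
im=viewer.grab_frame('top');cv2.imwrite('pics/t5.png',im[:,:,::-1])
E
```

```text
6.15 [ 0.52099612 -0.20360253  0.26984527] [ 0.20132553  0.15241174 -0.6303376 ] [ 0.81  0.34 -0.67  1.68  0.22  1.2   1.38]
```

View pics/w5.png

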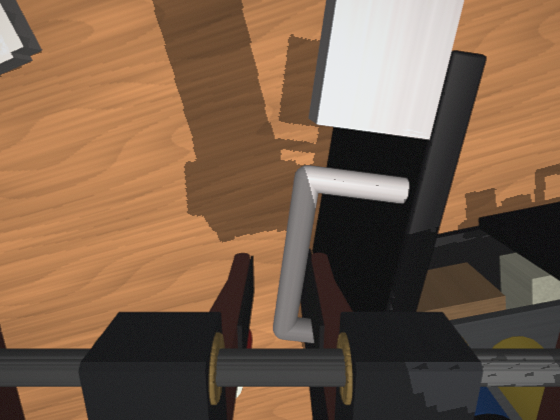

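View pics/t5.png

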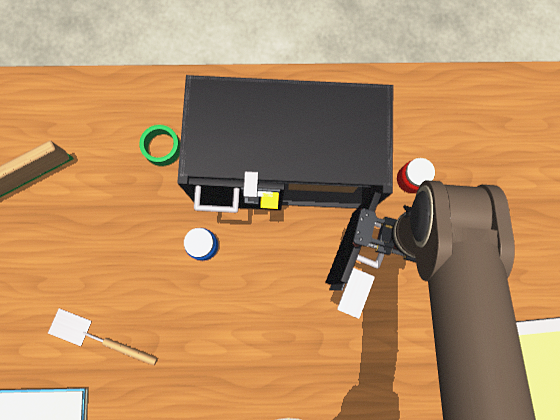

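Emit:
step_arm(series=[[0,0,0.016,0.003,-0.018,0,0.4],[0,0,0.032,0.007,-0.035,0,0.4],[0,0,0.048,0.012,-0.053,0,0.4],[0,0,0.064,0.018,-0.07,0,0.4],[0,0,0.064,0.018,-0.07,0,0.4],[0,0,0.064,0.012,-0.075,0,0.1],[0,0,0.064,0.012,-0.07,0,0.1],[0,0,0.064,0.012,-0.07,0.1,0.1],[0,0,0.064,0.012,-0.07,0.25,0.1],[0,0,0.064,0.018,-0.07,0.4,0.1],[0,0,0.064,0.018,-0.07,0.5,1],[0,0,0.064,0.018,-0.07,0.5,1]])

```text
clock: 7.45
tcp_pos: [0.5277, -0.2234, 0.4245]
ee_rot: [0.125, 3.13, 0.002]
contact_force: [-0.2, -0.4, -0.3]
width: 0.0269
```

```bash
python3 - <<'E'
from h import *
s=env.observe();print(s['clock'],s['tcp_pos'],s['contact_force'],s['ee_rot'],s['joint_positions'].round(2))
for n in ('top','scene'):
    im=viewer.grab_frame(n)[:,:,::-1];cv2.imwrite(f'pics/{n}6.png',im)
    hsv=cv2.cvtColor(np.ascontiguousarray(im),cv2.COLOR_BGR2HSV);m=cv2.inRange(hsv,(24,140,110),(36,255,255))
    k,l,st,c=cv2.connectedComponentsWithStats(m)
    for i in range(1,k):
        if st[i,4]>40: print(n,st[i],c[i],onz(n,c[i],.284))
    ys,xs=np.where(m[180:215,240:300]) if n=='top' else ([0],[0]); 
a=cv2.imread('pics/top6.png')[150:330,170:420];cv2.imwrite('pics/z6.png',cv2.resize(a,None,fx=3,fy=3,interpolation=2))
E
```

```text
7.45 [ 0.5277371  -0.22342981  0.42454795] [-0.22179229 -0.44283349 -0.27982933] [1.24779898e-01 3.12991099e+00 2.32138604e-03] [ 0.85  0.3  -0.71  1.38  0.19  1.52  1.65]
top [260 192  19  17 251] [269.65338645 200.83665339] [0.61020656 0.03676105 0.284     ]
scene [287 164  20  18 254] [295.42125984 173.19291339] [0.61315465 0.01829706 0.284     ]
```

View pics/z6.png

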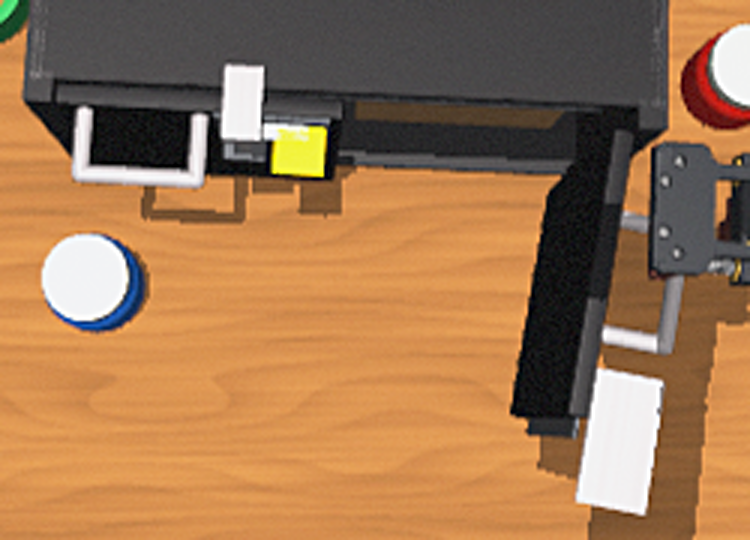

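View pics/scene6.png

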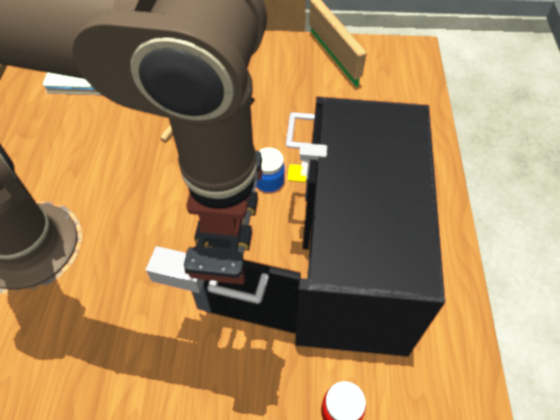

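Emit:
step_arm(series=[[0,0,-0.04,0,0.08,0,1],[0,0,-0.08,0.02,0.16,0,1],[0,0,-0.12,0.04,0.24,0,1],[0,0,-0.16,0.06,0.32,0,1],[0,0,-0.2,0.08,0.4,0,1],[0,0,-0.245,0.1,0.48,0,1],[0,0,-0.29,0.12,0.56,0,1],[0,0,-0.335,0.14,0.64,0,1],[0,0,-0.38,0.158,0.72,0,1],[0,0,-0.42,0.158,0.8,0,1],[0,0,-0.46,0.158,0.845,0,1],[0,0,-0.49,0.158,0.845,0,1],[0,0,-0.49,0.158,0.845,0,1],[0,0,-0.49,0.158,0.845,0,1]])

```text
clock: 8.95
tcp_pos: [0.5734, 0.0295, 0.4188]
ee_rot: [2.269, 2.167, -0.002]
contact_force: [0.9, 0.1, 0.2]
width: 0.0006
```

```bash
python3 - <<'E'
from h import *
im,K,M,s=wrist();np.savez('w7.npz',K=K,M=M);im=im[:,:,::-1].copy();cv2.imwrite('pics/w7.png',im);print(s['clock'],s['tcp_pos'],s['contact_force'],s['ee_rot'],s['width'],s['joint_positions'].round(2))
m=cv2.inRange(cv2.cvtColor(im,cv2.COLOR_BGR2HSV),(24,140,110),(36,255,255))
k,l,st,c=cv2.connectedComponentsWithStats(m)
for i in range(1,k):
    if st[i,4]>200:
        print(st[i],c[i],wonz(K,M,c[i],.284)); x,y,w,h=st[i][:4]
        for uv in [(x,y),(x+w,y),(x+w,y+h),(x,y+h)]: print(wonz(K,M,uv,.284))
E
```

```text
8.95 [0.57339759 0.02951752 0.41882483] [0.91569107 0.05313022 0.15361005] [ 2.26902086e+00  2.16748041e+00 -2.21405337e-03] 0.0005736236307546419 [ 0.3   0.28 -0.58  1.39  0.16  1.51 -0.32]
[ 309  164   39   42 1098] [325.98724954 187.83788707] [0.61272629 0.04183717 0.284     ]
[0.5993856  0.06188834 0.284     ]
[0.6303183  0.06049421 0.284     ]
[0.63071925 0.02566401 0.284     ]
[0.59865983 0.02711519 0.284     ]
```

View pics/w7.png

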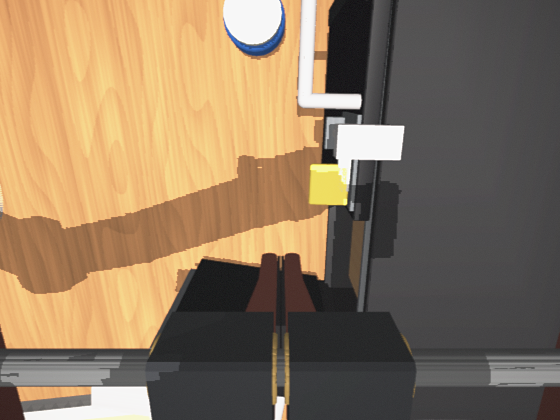

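Emit:
step_arm(series=[[0,0,0,0.06,0.038,-0.08,1],[0,0,0,0.125,0.038,-0.2,1],[0,0,0,0.125,0.038,-0.3,1],[0,0,0,0.125,0.038,-0.37,1],[0,0,0,0.125,0.038,-0.39,1],[0,0,0,0.125,0.038,-0.39,1]])

```text
clock: 9.6
tcp_pos: [0.6107, 0.0402, 0.3014]
ee_rot: [2.27, 2.168, -0.003]
contact_force: [-0.2, 0.5, 1.3]
width: 0.0006
```

```bash
python3 - <<'E'
from h import *
im,K,M,s=wrist();cv2.imwrite('pics/w8.png',im[:,:,::-1]);print(s['clock'],s['tcp_pos'],s['contact_force'],s['ee_rot'])
im=viewer.grab_frame('scene')[:,:,::-1];cv2.imwrite('pics/s8.png',cv2.resize(im[60:260,180:440],None,fx=3,fy=3))
E
```

```text
9.6 [0.61071388 0.04018865 0.30139932] [-0.23613828  0.52840687  1.25550726] [ 2.26982604  2.16794276 -0.00349145]
```

View pics/w8.png

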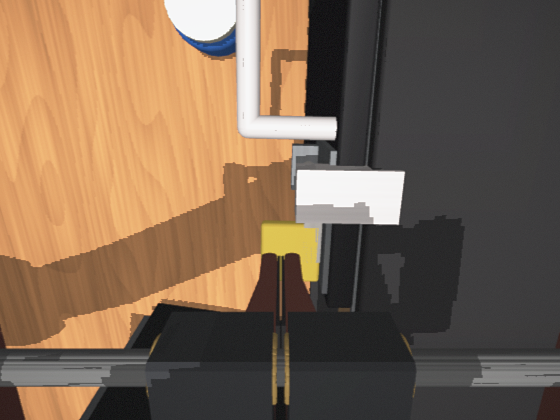

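View pics/s8.png

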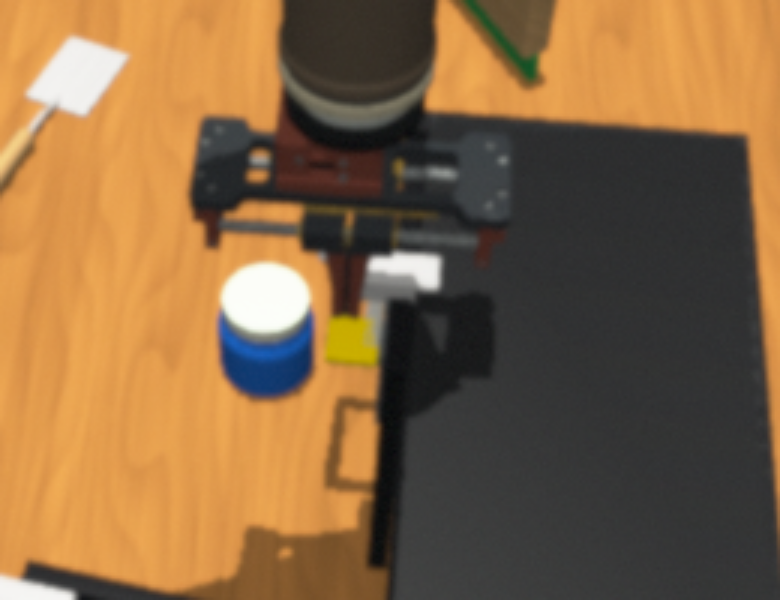

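```bash
python3 - <<'E'
from h import *
c=viewer.calibration('wrist');K=c['K'];T=np.linalg.inv(np.array(c['tool_from_camera']))
for p in [(0,0,.011),(.01,0,.011),(-.01,0,.011),(0,.0135,.011),(0,-.0135,.011),(.01,0.0135,.011)]:
    q=T[:3,:3]@np.array(p)+T[:3,3];print(p,K[0,0]*q[0]/-q[2]+K[0,2],K[1,1]*q[1]/q[2]+K[1,2],-q[2])
s=env.observe();M=np.eye(4);M[:3,:3]=R.from_rotvec(s['ee_rot']).as_matrix();M[:3,3]=s['tcp_pos'];M=M@np.array(c['tool_from_camera'])
for uv in [(262,223),(317,223),(319,281),(290,252)]:print(wonz(K,M,uv,.284))
E
```

```text
(0, 0, 0.011) 277.26488769816444 274.69765014088364 0.18028106120296739
(0.01, 0, 0.011) 277.2350510565759 256.1954858490539 0.177296141010748
(-0.01, 0, 0.011) 277.2937524191241 292.59711137376047 0.18326598139518674
(0, 0.0135, 0.011) 304.458848309915 274.7234526657404 0.18028402823871545
(0, -0.0135, 0.011) 250.07003196431222 274.6718467667055 0.1802780941672193
(0.01, 0.0135, 0.011) 304.88683625389365 256.22203239942655 0.17729910804649607
[0.60506536 0.06522143 0.284     ]
[0.63244906 0.06395268 0.284     ]
[0.6330307  0.03164174 0.284     ]
[0.61842251 0.04888787 0.284     ]
```

Emit:
step_arm(series=[[0,0,0,0.018,0.023,0,1],[0,0,0,0.018,0.023,-0.01,1],[0,0,0,0.018,0.023,-0.025,1],[0,0,0,0.018,0.023,-0.04,1],[0,0,0,0.018,0.023,-0.055,1],[0,0,0,0.018,0.023,-0.07,1],[0,0,0,0.018,0.023,-0.08,1],[0,0,0,0.018,0.023,-0.08,1]])

```text
clock: 10.5
tcp_pos: [0.6167, 0.0474, 0.2788]
ee_rot: [2.269, 2.167, -0.001]
contact_force: [-0.2, -0.4, 0.0]
width: 0.0004
```

```bash
python3 - <<'E'
from h import *
im,K,M,s=wrist();cv2.imwrite('pics/w9.png',im[:,:,::-1]);print(s['clock'],s['tcp_pos'],s['contact_force'],s['ee_rot'])
E
```

```text
10.5 [0.61666841 0.04742764 0.27875435] [-0.15142972 -0.41825368  0.04960078] [ 2.26899081e+00  2.16660559e+00 -5.51577579e-04]
```

View pics/w9.png

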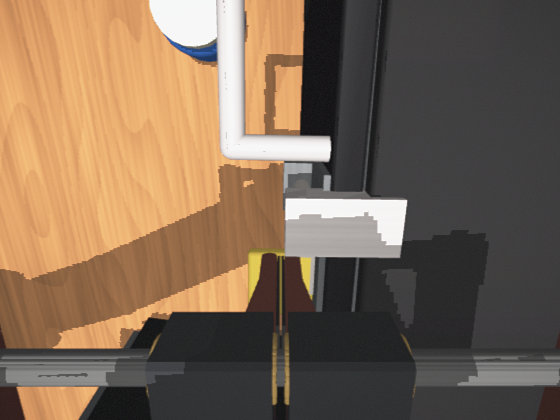

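Emit:
step_arm(series=[[0,0,0,0,0,-0.01,1],[0,0,0,0,0,-0.02,1],[0,0,0,0,0,-0.02,1]])

```text
clock: 10.85
tcp_pos: [0.6168, 0.0475, 0.2729]
ee_rot: [2.269, 2.166, 0.0]
contact_force: [1.0, 0.5, 0.6]
width: 0.0002
```

```bash
python3 - <<'E'
from h import *
print(env.observe()['contact_force'])
im=viewer.grab_frame('scene')[:,:,::-1];cv2.imwrite('pics/s10.png',cv2.resize(im[60:260,180:440],None,fx=3,fy=3))
E
```

```text
[0.9944063  0.50510664 0.60906945]
```

View pics/s10.png

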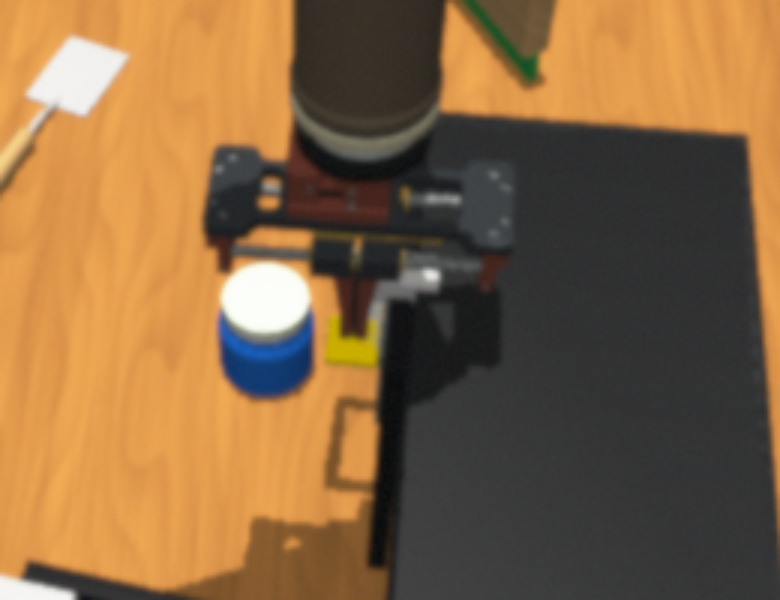

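```bash
python3 - <<'E'
from h import *
d=np.load('w7.npz')
for z in (.25,.26,.284): print(z,wonz(d['K'],d['M'],(326,187.8),z),wonz(d['K'],d['M'],(309,187.8),z),onz('top',(269.65,200.8),z),onz('scene',(295.4,173.2),z))
im,K,M,s=wrist();cv2.imwrite('pics/w10.png',im[:,:,::-1])
E
```

```text
0.25 [0.61681448 0.03339925 0.25      ] [0.6014252  0.03409452 0.25      ] [0.61671572 0.03660883 0.25      ] [0.613541   0.04425233 0.25      ]
0.26 [0.61561517 0.03589013 0.26      ] [0.60070623 0.0365637  0.26      ] [0.61482345 0.03665531 0.26      ] [0.61341584 0.03661306 0.26      ]
0.284 [0.61273682 0.04186824 0.284     ] [0.59898072 0.04248972 0.284     ] [0.61028201 0.03676687 0.284     ] [0.61311545 0.0182788  0.284     ]
```

View pics/w10.png

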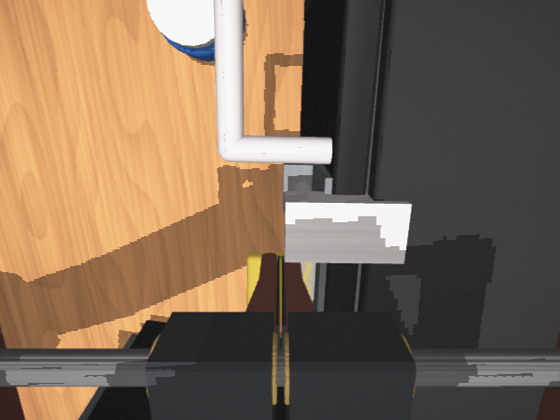

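Emit:
step_arm(series=[[0,0,0,0,-0.02,0.01,1],[0,0,0,-0.005,-0.035,0.01,1],[0,0,0,-0.005,-0.035,0,1],[0,0,0,-0.005,-0.035,-0.01,1],[0,0,0,-0.005,-0.035,-0.02,1],[0,0,0,-0.005,-0.035,-0.03,1],[0,0,0,-0.005,-0.035,-0.03,1]])

```text
clock: 11.65
tcp_pos: [0.6151, 0.0371, 0.2635]
ee_rot: [2.269, 2.167, -0.001]
contact_force: [0.5, 0.2, 0.0]
width: 0.0007
```

Emit:
step_arm(series=[[0,0,0,0,0,-0.01,1],[0,0,0,0,0,-0.02,1],[0,0,0,0,0,-0.02,1]])

```text
clock: 11.95
tcp_pos: [0.6147, 0.0375, 0.2568]
ee_rot: [2.269, 2.168, -0.001]
contact_force: [-0.5, 0.0, 0.1]
width: 0.0007
```

```bash
python3 - <<'E'
from h import *
im,K,M,s=wrist();cv2.imwrite('pics/w11.png',im[:,:,::-1])
im=viewer.grab_frame('scene')[:,:,::-1];cv2.imwrite('pics/s11.png',cv2.resize(im[60:260,180:440],None,fx=3,fy=3))
im=viewer.grab_frame('top')[:,:,::-1];cv2.imwrite('pics/t11.png',cv2.resize(im[150:270,150:350],None,fx=4,fy=4))
E
```

```text
(no output)
```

View pics/w11.png

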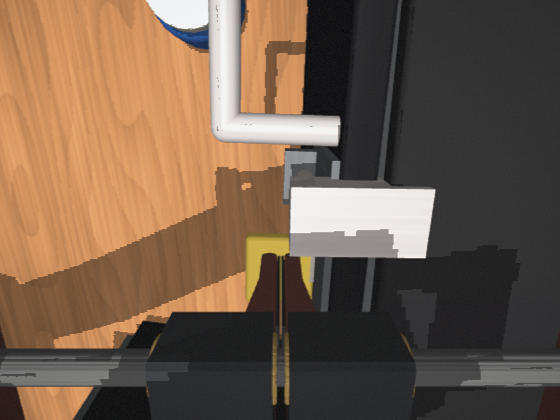

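View pics/s11.png

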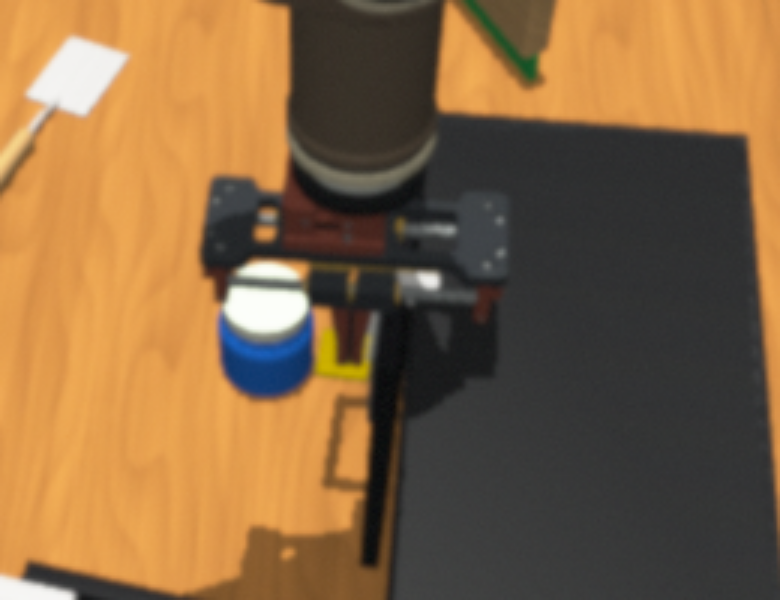

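View pics/t11.png

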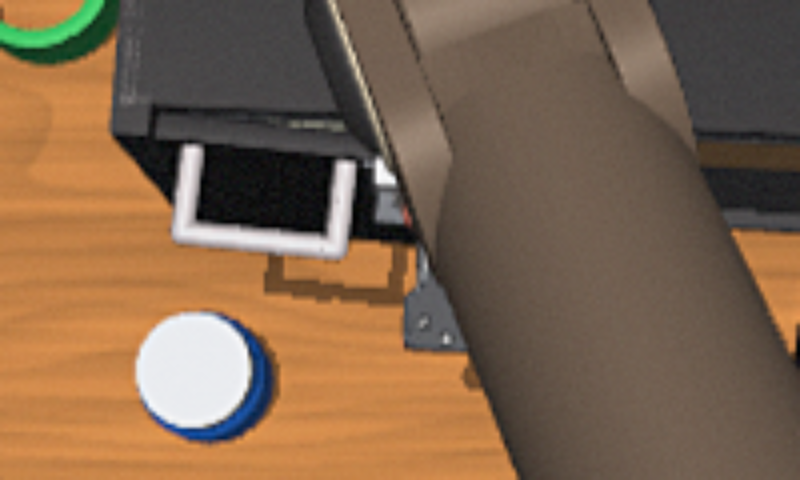

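Emit:
step_arm(series=[[0,0,0,0,0,-0.01,1],[0,0,0,0,0,-0.02,1],[0,0,0,0,0,-0.028,1],[0,0,0,0,0,-0.028,1]])

```text
clock: 12.5
tcp_pos: [0.6167, 0.0374, 0.2513]
ee_rot: [2.267, 2.165, 0.005]
contact_force: [-1.2, -1.9, 14.4]
width: 0.0005
```

Emit:
step_arm(series=[[0,0,0,0,0,0.03,1],[0,0,0,0,0,0.1,1],[0,0,0,0,0,0.2,1],[0,0,0,0,0,0.35,1],[0,0,0,0,0,0.5,1],[0,0,0,-0.15,0,0.6,1],[0,0,0,-0.3,0,0.7,1],[0,0,0,-0.45,0,0.7,1],[0,0,0,-0.45,0,0.7,1],[0,0,0,-0.45,0,0.7,1]])

```text
clock: 13.5
tcp_pos: [0.481, 0.0374, 0.4622]
ee_rot: [2.265, 2.163, 0.006]
contact_force: [0.2, 0.7, -0.3]
width: 0.0003
```

```bash
python3 - <<'E'
from h import *
im,K,M,s=wrist();print(s['clock'],s['tcp_pos'],s['contact_force']);cv2.imwrite('pics/w12.png',im[:,:,::-1])
im=viewer.grab_frame('scene')[:,:,::-1];cv2.imwrite('pics/s12.png',im)
im=viewer.grab_frame('top')[:,:,::-1];cv2.imwrite('pics/t12.png',im)
E
```

```text
13.5 [0.48099058 0.0373733  0.46224733] [ 0.15873079  0.6880838  -0.28896076]
```

View pics/w12.png

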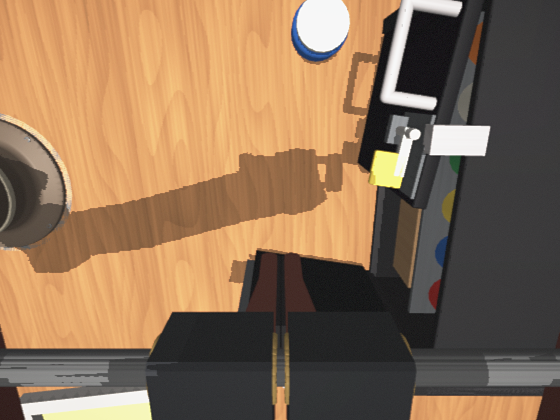

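View pics/s12.png

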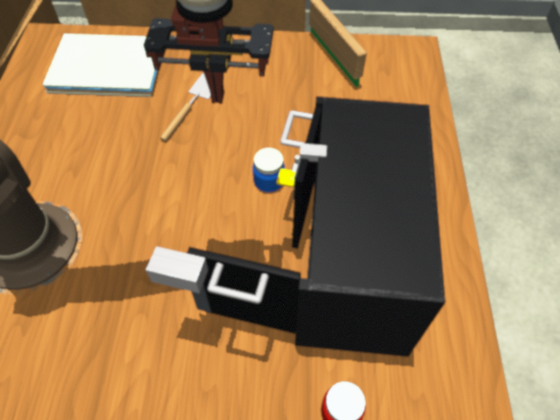

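View pics/t12.png

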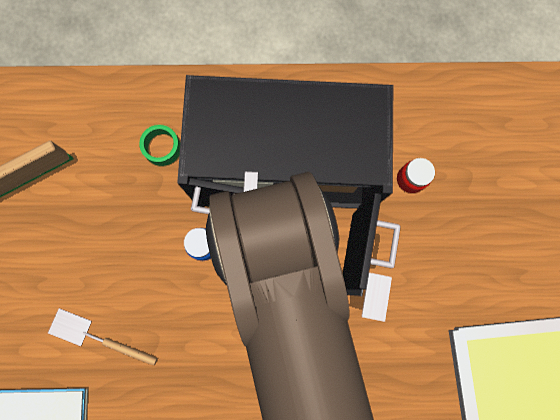

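```bash
python3 - <<'E'
from h import *
s=env.observe();c=viewer.calibration('wrist');K=c['K'];M=np.eye(4);M[:3,:3]=R.from_rotvec(s['ee_rot']).as_matrix();M[:3,3]=s['tcp_pos'];M=M@np.array(c['tool_from_camera'])
def cen(f,box):
    im=cv2.imread(f);m=cv2.inRange(cv2.cvtColor(im,cv2.COLOR_BGR2HSV),(24,140,110),(36,255,255));k,l,st,cc=cv2.connectedComponentsWithStats(m)
    return [(st[i],cc[i]) for i in range(1,k) if st[i,4]>60 and box[0]<cc[i][0]<box[1] and box[2]<cc[i][1]<box[3]]
w=cen('pics/w12.png',(360,420,140,200));q=cen('pics/s12.png',(270,310,160,200));print(w,q)
for z in (.22,.23,.24,.25,.26):print(z,wonz(K,M,w[0][1],z)[:2],onz('scene',q[0][1],z)[:2])
E
```

```text
[(array([369, 167,   7,  18,  69], dtype=int32), array([372.39130435, 177.17391304]))] [(array([277, 169,  18,  18, 264], dtype=int32), array([286.10606061, 177.38636364]))]
0.22 [0.58674589 0.03294266] [0.5955143  0.05582876]
0.23 [0.58419946 0.035177  ] [0.59561182 0.04832673]
0.24 [0.58165304 0.03741133] [0.59570934 0.0408247 ]
0.25 [0.57910661 0.03964567] [0.59580687 0.03332267]
0.26 [0.57656019 0.04188001] [0.59590439 0.02582064]
```

```bash
python3 -c "
from bench import env
print(env.close_job())"
```

```text
the job is handed in; nothing more can be done
None
```

I opened the active door by its pull bar to about 1.4 rad and then pushed the yellow bolt pad down to its stop. The left door sprang ajar. I withdrew the arm and handed the job in at about 13.7 s; no verdict is reported.

**Last checks:**
- **Active door:** the final pictures show it standing wide open. The angle is judged from the top picture.
- **Passive door:** it stands visibly ajar, with the bolt rod clear of its keeper. I did not measure its angle.
- **Bolt:** the push met about 14 N at the bottom. Afterwards the pad's top measured at about z = 0.24 m, against about 0.26 m before, so it went down roughly 20 mm. This is a rough figure, because the wrist picture's mask caught only a sliver of the pad.
- **Arm:** it was clear of everything, and the contact force was at noise level (under 1 N).

**Disagreement:** the camera views put the cupboard about 20 mm lower than the text says. The bar came out near 0.257 m instead of 0.280 m, and the pad near 0.260 m instead of 0.284 m. The first descent to the stated pad height touched nothing. I then used the height where the three camera views agreed, and the push worked.

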